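# Code the culture dishes

### The arm

A 6-joint arm with a two-finger parallel gripper is mounted at the origin on a cart in front of the work surface, level with it; the furniture and walls round the work are solid. World frame = base frame: x ahead of the robot, y to its left, z up, the work surface at z = 0. Lengths are in m, angles in degrees, forces in N, time in s.
With the tool pointing down it reaches from about 0.375 to 0.75 m from the base axis. Payload 9 kg.
Tool frame: the origin (TCP) lies at the very end of the fingers, on their centre line; the grasp point (between the pads) lies 19 mm behind it; z points along the fingers, y is the line along which they close (so a half turn about z gives the same grasp; the last joint's range is limited). The gripper opens to 85 mm and grips with 20 to 120 N. Pads are 22 mm wide; open, the fingers measure 114 mm over their backs; the gripper's body (76 mm by 85 mm) begins 54 mm behind the grasp point. The pads swing forward as they close: fully open they stand 13 mm farther back than shut.
Start: joints at [59.261, 5.964, 5.575, 89.605, 0, 77.527], TCP at [0.188, 0.57, 0.231] pointing down, gripper open.
Joint ranges: [-171.21, 171.21], [-48.23, 106.86], [-62.78, 66.21], [-105.2, 120.99], [-86.42, 89.51], [-180, 180]. Speed limits (degrees/s): [127.2, 127.2, 147.25, 180, 180, 180].

### API

Orientations are given as a 3x3 rotation matrix whose columns are the frame's x, y, z axes.
In Python, from bench import bot gives the robot as it stands. The module is installed in compiled form; this text tells all that it offers. Calls block until the motion is done:
- bot.movep(position, orientation): joint-space move of the TCP to a pose.
- bot.move_straight(position, ori=None, feed=0.15, until_force=None): straight line of the TCP; ori=None keeps the orientation; feed is the mean speed in m/s. With until_force (N) it stops when the force on the tool has changed by that much, and returns True; else False.
- bot.move_joints(angles): joint-space move.
- bot.set_gripper(opening, force=None): finger opening in m; force is the grip in N (None keeps the last); returns when the fingers have stopped.
- bot.wait(seconds).
- bot.inverse_kinematics(position, orientation): joint angles nearest the present ones, or None.
- bot.camera(name): name is "scene" or "top" or "wrist"; returns a dict with "img" (400x640x3 uint8, red, green, blue), "range_z" (400x640 float32, m along the optical axis (not along the pixel's ray), 0 where there is no reading), "mtx" (3x3 intrinsics, pixels), "R" (3x3) and "t" (3): a world point X has camera coordinates R X + t. Camera axes: x right, y down, z forward; pixel columns grow to the right and rows downward; lengths in m; the calibration is good to about 2 mm. A picture is of the moment at which its call begins.
A pose or a line that the arm cannot do raises bot.IKError and nothing moves.
- bot.hand_in(): hands the job in; it is judged then, once.
Readings, each from a call of its own:
- bot.get_time_s(): time.
- bot.get_joints(): joint angles.
- bot.get_dq(): joint speeds.
- bot.get_tau(): joint torques, N m.
- bot.get_tool_pos(): TCP position.
- bot.get_eef_rot(): TCP orientation.
- bot.get_force(): force on the tool from outside, world axes, zero at the start.
- bot.get_torque(): the same for the moment, N m.
- bot.get_grip_width(): finger opening in m.
- bot.get_grasp_force(): force on a finger pad.
Only numpy, scipy, OpenCV 4.12 (cv2) and the standard library are available. Lean on these libraries where they do the work, as an engineer would, in place of code of your own. Each camera call takes 0.05 s, during which the arm holds its last target. There are 200 camera calls.

### The job

Code every culture dish present, one at a time, in the order red dot, green dot, blue dot (some may be missing): lay the dish flat in the nest of the white coder, between its four pins, set the coder's dial to the mark of the dish's colour, and press the black plunger fully down to its stop and let it come up again. Finally all the dishes must lie flat, side by side, on the aluminium carrier plate and the dial must be turned to its black rest mark, with everything let go; leave the oil bottle, the tape roll and the USB stick where they are.

Things in the scene. Friction and masses are not known exactly. Their poses are not given: they have to be found in the camera images.
- dish_red: closed round petri dish, 56 mm across, 14 mm tall, 0.03 kg, amber contents, with a red dot on the middle of its lid; origin at the centre of its underside, z up. Solid; take it round the rim from above. It may be absent
- dish_green: closed round petri dish, 56 mm across, 14 mm tall, 0.03 kg, amber contents, with a green dot on the middle of its lid; origin at the centre of its underside, z up. Solid; take it round the rim from above. It may be absent
- dish_blue: closed round petri dish, 56 mm across, 14 mm tall, 0.03 kg, amber contents, with a blue dot on the middle of its lid; origin at the centre of its underside, z up. Solid; take it round the rim from above. It may be absent
- coder: white dish coder, fixed: a flat-topped base 150 (x) x 160 (y) x 25 mm, origin at the centre of its underside, z up. In its frame: nest centre (0, -40) mm; grey plunger column 44 x 44 mm, 70 mm tall, centred at (36, 46) mm; dial axis at (-34, 44) mm
- nest (a point): centre of the nest floor on the coder, a black pad 60 mm across, 27 mm above the table and 2 mm above the flat top round it; axes those of the coder. Four steel pins of 6 mm diameter stand round it at 35 mm from the centre, at 45 degrees to the coder's x and y, their tops 6 mm above the pad, so that a dish has 4 to 6 mm of play and fingers fit between the pins along the coder's x or y
- plunger_top (a point): centre of the top of the black plunger head (35 mm across), 96 mm above the table when up; it moves down with the plunger
- plunger (a joint): plunger travel in m: 0 up, 0.012 down at its stop; a spring pushes it up with 3 N at the top and 8 N at the stop, and raises it again when let go. It counts as at the stop above 0.0105
- dial_grip (a point): on the dial's axis, 46 mm above the table, at the middle of the height of its bar handle (42 mm long, 12 mm wide, 22 mm tall, top 55 mm above the table; below it a disc 46 mm across whose top is 33 mm above the table); x runs along the bar towards its white-lined pointer end, z up. Turns with the dial
- dial (a joint): dial angle in rad, 0 to 2.2, growing as it is turned clockwise seen from above; stays where it is left, and counts as set within 0.12 rad of a mark (friction about 0.04 N m). The pointer stands at the red mark at 0.5, at the green mark at 1.1 at the blue mark at 1.7 and at the black rest mark at 2.1 (spots of 8 mm on the base round the dial: from the right to the left red, green, which is towards the robot, blue, black)
- carrier: fixed flat aluminium carrier plate 96 (x) x 190 (y) x 8 mm, origin at the centre of its underside, z up, its top 8 mm above the table; three printed rings for dishes at y = -61, 0 and 61 mm in its frame
- oil_bottle: bystander: small clear bottle with black cap, 26 mm across, 66 mm tall; origin under its centre
- blue_tape: bystander: roll of blue tape lying flat, 61 mm across, 25 mm tall; origin under its centre
- usb_stick: bystander: red USB stick 18 x 56 x 8 mm; origin under its centre
Things that resemble listed ones, but are neither listed nor needed, are in the scene too. What is shaped like the dish_green but purple is not meant.

How it is judged (in metres and radians):
On the way, in this order (a step that is already met when the one before it is completed fails the run):
1. the red-dot dish lies in the nest, the dial points at the red mark (joint at 0.5, within 0.12) and the plunger is down at its stop (beyond 0.0105) (horizontal distance between dish_red and nest below 0.007 m and z of dish_red in the frame of nest between -0.002 and 0.002 m and angle between dish_red's own z axis and vertical below 0.1 rad and x of dish_red in the frame of dial_grip between 0.00236856 and 0.0363686 m and z of dish_red in the frame of plunger_top above -0.059 m), for 0.1 s.
2. the green-dot dish lies in the nest, the dial points at the green mark (joint at 1.1, within 0.12) and the plunger is down at its stop (beyond 0.0105) (horizontal distance between dish_green and nest below 0.007 m and z of dish_green in the frame of nest between -0.002 and 0.002 m and angle between dish_green's own z axis and vertical below 0.1 rad and x of dish_green in the frame of dial_grip between -0.051 and -0.017 m and z of dish_green in the frame of plunger_top above -0.059 m), for 0.1 s.
3. the blue-dot dish lies in the nest, the dial points at the blue mark (joint at 1.7, within 0.12) and the plunger is down at its stop (beyond 0.0105) (horizontal distance between dish_blue and nest below 0.007 m and z of dish_blue in the frame of nest between -0.002 and 0.002 m and angle between dish_blue's own z axis and vertical below 0.1 rad and y of dish_blue in the frame of dial_grip between 0.0351303 and 0.0651303 m and z of dish_blue in the frame of plunger_top above -0.059 m), for 0.1 s.
At the end, for the whole second after the job is handed in: every dish present has been coded in turn and now lies flat (within 0.1 rad) and at rest on the top of the carrier plate (not on another dish), its centre within 34 mm (x) and 80 mm (y) of the plate's centre, in the plate's frame; the plunger is up and the dial at its rest mark (above 1.96) (x of dish_red in the frame of carrier between -0.034 and 0.034 m and y of dish_red in the frame of carrier between -0.08 and 0.08 m and z of dish_red in the frame of carrier between 0.004 and 0.012 m and angle between each of dish_red, dish_green, dish_blue's own z axis and vertical below 0.1 rad and linear speed of each of dish_red, dish_green, dish_blue below 0.02 m/s and x of dish_green in the frame of carrier between -0.034 and 0.034 m and y of dish_green in the frame of carrier between -0.08 and 0.08 m and z of dish_green in the frame of carrier between 0.004 and 0.012 m and x of dish_blue in the frame of carrier between -0.034 and 0.034 m and y of dish_blue in the frame of carrier between -0.08 and 0.08 m and z of dish_blue in the frame of carrier between 0.004 and 0.012 m and value of joint dial above 1.96 rad and value of joint plunger below 0.002 m); the robot touches nothing.
It fails at once if a bystander (oil bottle, tape roll, USB stick) is pushed more than 4 cm away (distance of any of oil_bottle, blue_tape, usb_stick from where it was at the start of the episode above 0.04 m).
Of dish_red, dish_green, dish_blue only 2 to 3 are there at a start; the rules pass over those that are not, and their reading is None.
At some moment in a run one of dish_red, dish_green, dish_blue may be knocked a few centimetres aside while the robot is not near it.
Once in a run the grip may slacken for a moment while it holds something.
It also fails if it takes over 210 s, if anything falls off the work surface, if the arm or the gripper's body presses on something with over 40 N, if the wrist force passes 120 N, or if a joint passes its speed limit or range.

## Working session

There is one attempt and no reset: what is moved stays moved. The work goes in short steps, each a Python script; the robot and the scene stay as the last script left them, time stands still between calls to the robot, and variables do not carry over. Pictures are saved under pics/ and viewed, at most 14 in all, crops included, and the job is handed in when it is done.

```bash
mkdir -p pics; python3 - <<'E'
from bench import bot
import cv2,numpy as np
for n in ("top","scene"):
    c=bot.camera(n); cv2.imwrite(f"pics/{n}0.png",c["img"][:,:,::-1]); np.savez(f"{n}0.npz",**c)
    print(n,c["mtx"].tolist(),c["R"].round(3).tolist(),c["t"].round(3).tolist())
print(bot.get_time_s(),bot.get_eef_rot().round(3))
E
```

```text
top [[391.2272738658455, 0.0, 316.2829868032033], [0.0, 391.2272738658455, 199.50967538722875], [0.0, 0.0, 1.0]] [[-0.022, -1.0, -0.02], [-0.981, 0.026, -0.194], [0.194, 0.015, -0.981]] [0.046, 0.602, 1.018]
scene [[460.1114206046579, 0.0, 321.8141211528686], [0.0, 460.1114206046579, 199.09686567090642], [0.0, 0.0, 1.0]] [[0.707, -0.707, -0.003], [-0.502, -0.5, -0.705], [0.497, 0.5, -0.709]] [-0.425, 0.382, 1.181]
0.1 [[-0.95   0.313 -0.001]
 [ 0.313  0.95  -0.001]
 [ 0.    -0.001 -1.   ]]
```

View pics/top0.png

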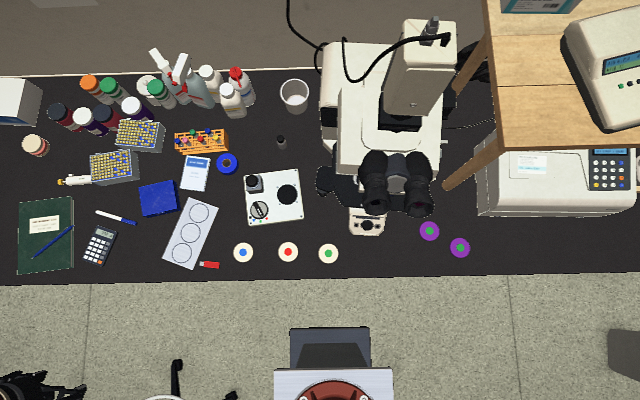

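View pics/scene0.png

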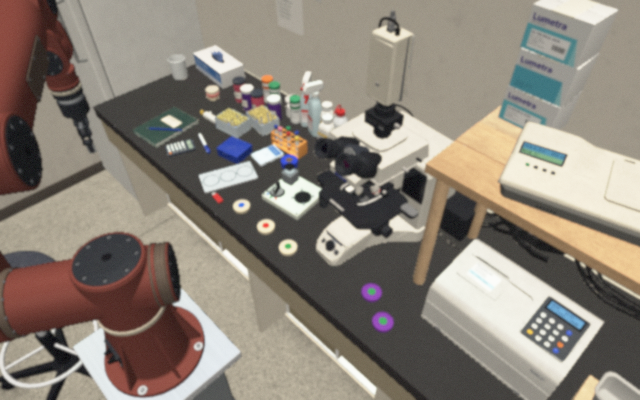

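Top view: dishes are blue dot (243,252), red dot (288,252) and green dot (328,253). The lookalikes are purple at (429,231) and (460,247). The coder has its nest at (287,194), dial at (259,209) and plunger at (254,182). The carrier is at (190,233) and the USB stick at (209,265). I'll confirm this in one crop and measure.

```bash
cat > h.py <<'E'
from bench import bot
import cv2,numpy as np
def pix2w(c,u,v,z):
    d=c["R"].T@np.linalg.solve(c["mtx"],[u,v,1.]); o=-c["R"].T@c["t"]
    return o+d*(z-o[2])/d[2]
def masks(img):
    h=cv2.cvtColor(img,cv2.COLOR_RGB2HSV); H,S,V=h[...,0],h[...,1],h[...,2]
    return dict(red=((H<8)|(H>172))&(S>140)&(V>90),green=(H>50)&(H<80)&(S>110)&(V>60),blue=(H>100)&(H<125)&(S>140)&(V>70))
def dots(c,z=0.014,amin=4,amax=4000):
    """dots ringed by pale cream lid -> world positions"""
    out=[];img=c["img"];h=cv2.cvtColor(img,cv2.COLOR_RGB2HSV)
    cream=((h[...,1]<90)&(h[...,2]>140))
    for k,m in masks(img).items():
        n,l,st,ce=cv2.connectedComponentsWithStats(m.astype(np.uint8))
        for i in range(1,n):
            if not amin<=st[i,4]<=amax: continue
            r=np.sqrt(st[i,4]/np.pi); dl=int(max(3,r))
            ring=cv2.dilate((l==i).astype(np.uint8),np.ones((2*dl+1,)*2))>0
            ring&=~(cv2.dilate((l==i).astype(np.uint8),np.ones((3,3)))>0)
            if cream[ring].mean()>.6 and max(st[i,2:4])<1.6*min(st[i,2:4])+1: out.append((k,ce[i].round(1).tolist(),int(st[i,4]),pix2w(c,*ce[i],z).round(4).tolist()))
    return out
E
python3 - <<'E'
from h import *
c=dict(np.load("top0.npz"))
for d in dots(c): print(d)
for n,u,v,z in [("nest",287,194,.027),("dial",259,209,.055),("pl",254,182,.096),("car",190,233,.008)]: print(n,pix2w(c,u,v,z).round(3))
im=c["img"][140:280,150:350]
cv2.imwrite("pics/crop0.png",cv2.resize(im,None,fx=4,fy=4,interpolation=cv2.INTER_CUBIC)[:,:,::-1])
E
```

```text
('red', [169.0, 73.5], 10, [1.0209, 0.4785, 0.014])
('red', [287.8, 251.4], 42, [0.4659, 0.1152, 0.014])
('green', [620.7, 85.5], 14, [0.9364, -0.8884, 0.014])
('green', [327.8, 252.8], 40, [0.4591, 0.0031, 0.014])
('blue', [253.5, 219.5], 4, [0.5585, 0.2123, 0.014])
('blue', [242.4, 252.0], 39, [0.4671, 0.2427, 0.014])
nest [0.628 0.115 0.027]
dial [0.581 0.19  0.055]
pl [0.648 0.197 0.096]
car [0.525 0.395 0.008]
```

View pics/crop0.png

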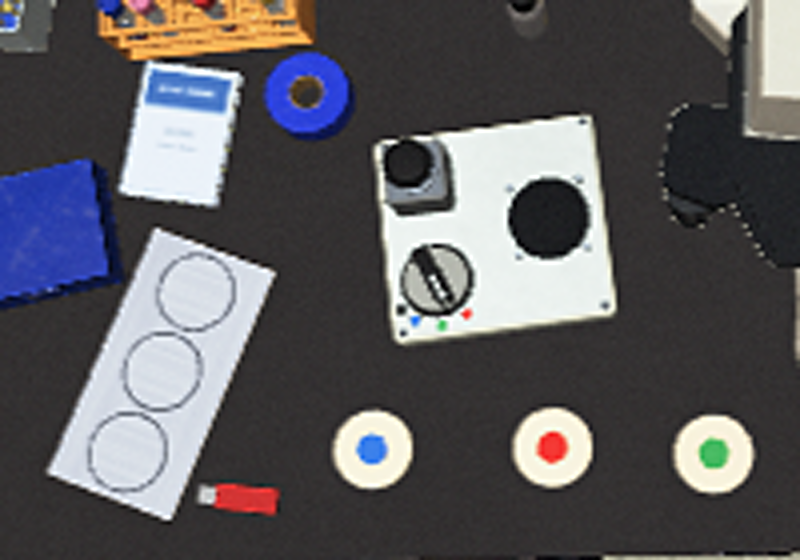

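The crop confirms three cream dishes with red, green and blue dots, all present. It also shows the coder, the carrier and the USB stick by the carrier's lower corner. Next I'll fit the coder and carrier poses from their corners and take a close look.

```bash
cat >> h.py <<'E'
def fit(P,Q):
    """2D rigid: world = R P + t, gives x,y,yaw"""
    P=np.array(P,float);Q=np.array(Q,float);p=P-P.mean(0);q=Q-Q.mean(0)
    a=np.arctan2((p[:,0]*q[:,1]-p[:,1]*q[:,0]).sum(),(p*q).sum())
    R=np.array([[np.cos(a),-np.sin(a)],[np.sin(a),np.cos(a)]])
    t=Q.mean(0)-R@P.mean(0); return t,a,np.linalg.norm((P@R.T+t)-Q,axis=1)
def down(a):
    """tool down with closing line (tool y) at world angle a (rad), half turn picked for joint 6 near mid-range"""
    best=None
    for k in (0,1):
        b=a+k*np.pi; y=np.array([np.cos(b),np.sin(b),0]);z=np.array([0,0,-1.]);R=np.stack([np.cross(y,z),y,z],1)
        q=bot.inverse_kinematics([.55,.2,.2],R)
        if q is not None and (best is None or abs(q[5])<best[0]): best=(abs(q[5]),R)
    return best[1]
def tr(pose,p):
    t,a=np.array(pose[:2]),pose[2];return t+np.array([[np.cos(a),-np.sin(a)],[np.sin(a),np.cos(a)]])@np.array(p)
def proj(c,X):
    x=c["mtx"]@(c["R"]@np.array(X,float)+c["t"]);return x[:2]/x[2]
E
python3 - <<'E'
from h import *
c=dict(np.load("top0.npz"))
f=lambda L,z:[pix2w(c,u/4+150-.375,v/4+140-.375,z)[:2] for u,v in L]
for L,P,z in [([(375,143),(592,116),(615,312),(398,343)],[(75,80),(75,-80),(-75,-80),(-75,80)],.025),([(155,228),(276,270),(170,521),(48,474)],[(48,95),(48,-95),(-48,-95),(-48,95)],.008)]:
    if z==.008: P=[(48,95),(-48,95),(-48,-95),(48,-95)];
    for PP in ([P] if z==.025 else [P,[P[1],P[2],P[3],P[0]],P[::-1],[(48,95),(-48,95),(-48,-95),(48,-95)]]):
        print(fit(np.array(PP)/1000,f(L,z)))
for a in (0,.1,.5,1,1.5): 
    q=bot.inverse_kinematics([.59,.15,.28],down(a)); print(a,None if q is None else np.round(q,1))
bot.movep([.57,.15,.28],down(.1))
w=bot.camera("wrist"); np.savez("w0.npz",**w); cv2.imwrite("pics/w0.png",w["img"][:,:,::-1])
print(w["R"].round(3).tolist(),w["t"].round(3),dots(w))
E
```

```text
(array([0.62185715, 0.1541054 ]), np.float64(0.11072948902114783), array([0.00166569, 0.00322273, 0.00389858, 0.00339318]))
(array([0.52650138, 0.39415874]), np.float64(-1.948258812395397), array([0.09592859, 0.09538787, 0.09557455, 0.0950382 ]))
(array([0.52650138, 0.39415874]), np.float64(1.9806126120350078), array([0.19575168, 0.08098553, 0.19604574, 0.0807006 ]))
(array([0.52650138, 0.39415874]), np.float64(1.1978462564985342), array([0.00111026, 0.00053189, 0.00086393, 0.00064317]))
(array([0.52650138, 0.39415874]), np.float64(-1.948258812395397), array([0.09592859, 0.09538787, 0.09557455, 0.0950382 ]))
0 [  2.    8.6  13.5  94.9   0.  -88. ]
0.1 [  2.    8.6  13.5  94.9   0.  -93.8]
0.5 [ 2.   8.6 13.5 94.9  0.  63.3]
1 [ 2.   8.6 13.5 94.9  0.  34.7]
1.5 [ 2.   8.6 13.5 94.9  0.   6. ]
[[-0.995, -0.1, -0.0], [-0.096, 0.952, 0.289], [-0.028, 0.288, -0.957]] [ 0.582 -0.141  0.399] [('red', [402.0, 145.6], 223, [0.4656, 0.117, 0.014]), ('red', [320.5, 186.8], 13, [0.5592, 0.1785, 0.014]), ('green', [425.9, 45.7], 259, [0.4585, 0.004, 0.014]), ('green', [325.4, 201.4], 13, [0.551, 0.197, 0.014]), ('blue', [320.8, 215.0], 10, [0.5549, 0.216, 0.014]), ('blue', [384.3, 240.9], 149, [0.4669, 0.2438, 0.014])]
```

View pics/w0.png

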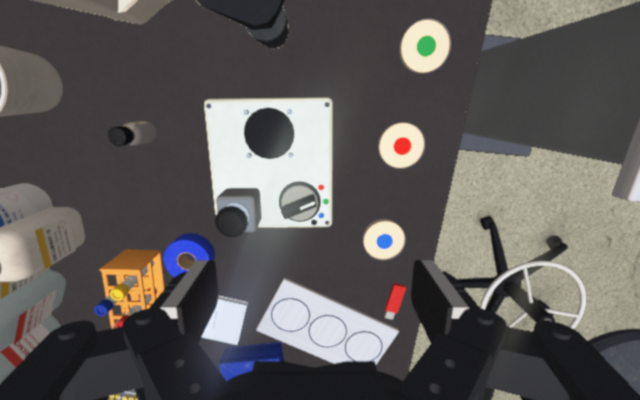

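Wrist view: pad (269,132), dial (300,201) with its bar pointing up-right, and plunger head (232,221). Marks are red (320,187), green (325,201) and blue (321,215). The carrier rings are at (290,314), (328,331) and (363,347). I'll refine the coder pose from the pad and marks.

```bash
cat >> h.py <<'E'
from scipy.optimize import least_squares
def coderfit(c,guess=(.622,.154,.111)):
    """pose of coder from pad centre and the three coloured marks near where they are expected"""
    g=cv2.cvtColor(c["img"],cv2.COLOR_RGB2GRAY)
    u,v=proj(c,[*tr(guess,(0,-.04)),.027]).round().astype(int)
    n,l,st,ce=cv2.connectedComponentsWithStats((g<70).astype(np.uint8)); i=l[v,u]
    pad=pix2w(c,*ce[i],.027)[:2]; m={}
    for k,th in (("red",.5),("green",1.1),("blue",1.7)):
        e=tr(guess,np.array([-.034,.044])+.03*np.array([-np.cos(th-1.1),np.sin(th-1.1)]))
        n,l,s2,c2=cv2.connectedComponentsWithStats(masks(c["img"])[k].astype(np.uint8))
        w=[pix2w(c,*x,.025)[:2] for x,s in zip(c2[1:],s2[1:]) if s[4]>5]
        w=min(w,key=lambda x:np.linalg.norm(x-e)); m[th]=w
    def res(p):
        r=[tr(p,(0,-.04))-pad]
        for th,w in m.items(): r.append(tr(p,np.array([-.034,.044])+p[3]*np.array([-np.cos(th-1.1),np.sin(th-1.1)]))-w)
        return np.concatenate(r)
    s=least_squares(res,[*guess,.03]); return s.x,np.abs(s.fun).max(),st[i,4],pad
def dialangle(c,pose):
    """white pointer line on the bar top: direction from dial axis"""
    ax=tr(pose,(-.034,.044)); h=cv2.cvtColor(c["img"],cv2.COLOR_RGB2HSV)
    P=[];B=[]
    for r in np.linspace(.002,.0205,30):
        for ph in np.linspace(-np.pi,np.pi,181):
            X=ax+r*np.array([np.cos(ph),np.sin(ph)]); u,v=proj(c,[*X,.055]).round().astype(int)
            if h[v,u,2]>170: P.append((r,ph))
            if h[v,u,2]<90: B.append(X-ax)
    B=np.array(B); w,V=np.linalg.eigh(B.T@B); d=V[:,1]
    p=sum(r*np.exp(1j*ph) for r,ph in P); 
    s=np.sign(d@[p.real,p.imag]); d=d*s
    th=lambda ph:(1.1+np.pi-(ph-pose[2])+np.pi)%(2*np.pi)-np.pi
    return th(np.angle(p)),th(np.arctan2(d[1],d[0])),len(P),len(B)
E
python3 - <<'E'
from h import *
w=dict(np.load("w0.npz"))
x=coderfit(w); print(x); print(dialangle(w,x[0][:3]))
u,v=proj(w,[*tr(x[0],(-.034,.044)),.055]).astype(int)
print(pix2w(w,232,221,.096),tr(x[0],(.036,.046)))
cv2.imwrite("pics/d0.png",cv2.resize(w["img"][v-40:v+40,u-50:u+50],None,fx=6,fy=6,interpolation=cv2.INTER_CUBIC)[:,:,::-1])
E
```

```text
(array([0.62550684, 0.15629683, 0.10560744, 0.03497908]), np.float64(0.002229808086597368), np.int32(1444), array([0.63179512, 0.11428988]))
(np.float64(1.1887614418518098), np.float64(0.399081475155306), 1892, 356)
[0.65107069 0.20406671 0.096     ] [0.65645735 0.20583536]
```

View pics/d0.png

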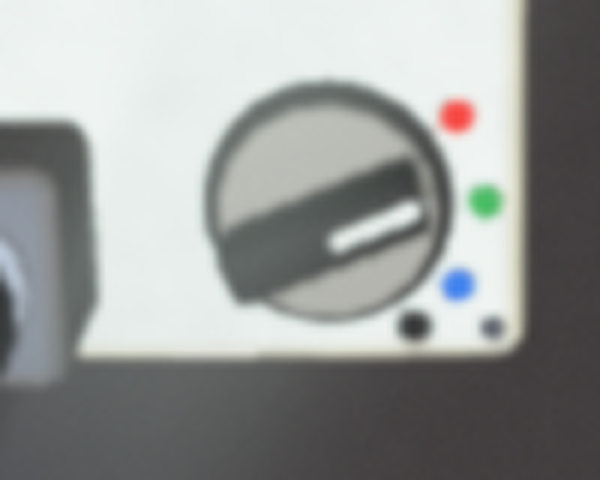

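Pointer lies between green and red, about 0.7 rad; the black rest mark is at the lower left of blue. I'll take one closer look above the nest to settle the 3–5 mm disagreement.

```bash
python3 - <<'E'
from h import *
R=down(.106)
bot.movep([.60,.165,.17],R)
w=bot.camera("wrist"); np.savez("w1.npz",**w)
x=coderfit(w,(.6245,.155,.107)); print(x)
im=w["img"].copy()
for p,z in (((0,-.04),.027),((-.034,.044),.055),((.036,.046),.096),((75e-3,80e-3),.025),((75e-3,-80e-3),.025),((-75e-3,80e-3),.025),((-75e-3,-80e-3),.025)):
    u,v=proj(w,[*tr(x[0],p),z]).astype(int); cv2.drawMarker(im,(u,v),(255,0,255),0,15,1)
cv2.imwrite("pics/w1.png",im[:,:,::-1]); print(bot.get_time_s())
E
```

```text
(array([ 0.53093943,  0.17405423, -1.4950607 , -0.01444708]), np.float64(0.053019879925399804), np.int32(76650), array([0.54407397, 0.18502595]))
3.2583
```

View pics/w1.png

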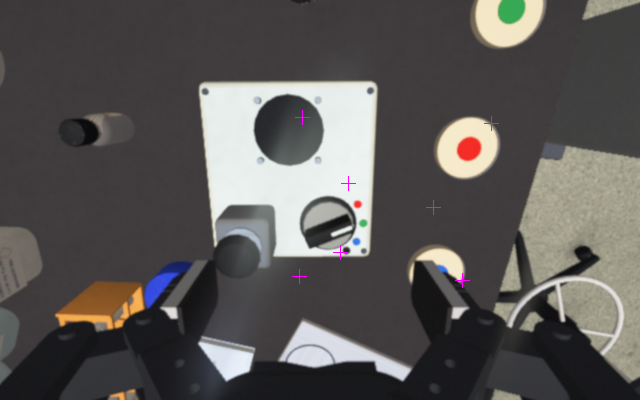

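Nest pad is at (289,130), pins at (258,100), (318,100), (319,160) and (260,161), and marks at (358,204), (363,223) and (356,241). The auto threshold merged the pad with the background, so I'll fit with these pixels.

```bash
python3 - <<'E'
from h import *
w=dict(np.load("w1.npz"))
k=.035*np.sqrt(.5)
L=[((289,130),(0,-.04),.027)]+[(p,(sx*k,-.04+sy*k),.033) for p,sx,sy in (((258,100),1,-1),((318,100),-1,-1),((319,160),-1,1),((260,161),1,1))]
r=.035
for p,th in (((358,204),.5),((363,223),1.1),((356,241.5),1.7)): L.append((p,(-.034-r*np.cos(th-1.1),.044+r*np.sin(th-1.1)),.025))
L+=[((376,82),(-.075,-.08),.025),((200,82),(.075,-.08),.025),((370,257),(-.075,.08),.025)]
Q=[pix2w(w,*p,z)[:2] for p,_,z in L]
t,a,e=fit([x[1] for x in L],Q); print(t,a,(e*1000).round(1)); P=(*t,a)
print("nest",tr(P,(0,-.04)),"plunger",tr(P,(.036,.046)),pix2w(w,236,257,.096),"dial",tr(P,(-.034,.044)))
d=pix2w(w,330,236.5,.055)-pix2w(w,352,229,.055); d=-d; print("dial ang",(1.1+np.pi-(np.arctan2(d[1],d[0])-a))%(2*np.pi))
# depth check: pad height
z=w["range_z"][130,289]; X=w["R"].T@(np.linalg.solve(w["mtx"],[289,130,1])*z-w["t"]); print("pad depth pt",X)
print("dial centre bar",pix2w(w,330,232,.055),dots(w))
E
```

```text
[0.62286169 0.15688716] 0.10114198089477942 [0.6 1.1 0.1 1.4 0.6 1.5 1.7 2.  3.  3.6 1.9]
nest [0.62690047 0.11709158] plunger [0.65403311 0.20628699] [0.65237642 0.20417396 0.096     ] dial [0.58459278 0.19722934]
dial ang 0.7413420588550625
pad depth pt [0.62650705 0.11669251 0.02694182]
dial centre bar [0.58356554 0.19392713 0.055     ] [('red', [468.6, 148.5], 438, [0.4656, 0.1169, 0.014]), ('red', [357.3, 203.9], 35, [0.5576, 0.179, 0.014]), ('green', [510.9, 10.1], 498, [0.4584, 0.0051, 0.014]), ('green', [362.7, 222.7], 30, [0.5497, 0.1972, 0.014]), ('blue', [355.9, 241.3], 31, [0.5534, 0.217, 0.014])]
```

```bash
cat >> h.py <<'E'
YAW=.103; NEST=np.array([.6268,.1168]); PLG=np.array([.653,.205]); DIAL=np.array([.584,.196])
RN=down(YAW)
def dial(th0,th1,shift=(0,0)):
    p=DIAL+np.array(shift); A=lambda th:YAW+np.pi-(th-1.1)+np.pi/2
    R0=down(A(th0)); dz=th0-th1; Z=np.array([[np.cos(dz),-np.sin(dz),0],[np.sin(dz),np.cos(dz),0],[0,0,1]]); R1=Z@R0
    bot.movep([*p,.16],R0); bot.set_gripper(.034,25); bot.move_straight([*p,.038],feed=.1)
    bot.set_gripper(0,25); w0=bot.get_grip_width(); bot.movep([*p,.038],R1); w1=bot.get_grip_width()
    f=bot.get_force(); bot.set_gripper(.034); bot.move_straight([*p,.16],feed=.2)
    print("dial",th0,th1,"width",round(w0,4),round(w1,4),"force",np.round(f,1),"t",bot.get_time_s())
def press():
    bot.set_gripper(0,25); bot.movep([*PLG,.15],RN); bot.move_straight([*PLG,.1],feed=.1)
    s=bot.move_straight([*PLG,.078],feed=.02,until_force=16); z=bot.get_tool_pos()[2]; f=bot.get_force()[2]
    bot.wait(.3); f2=bot.get_force()[2]; bot.move_straight([*PLG,.15],feed=.15)
    print("press",s,"z",round(z,4),"f",round(f,1),round(f2,1),"t",bot.get_time_s())
def pick(xy,z,R,hi=.09,force=30):
    bot.movep([*xy,z+hi],R); bot.set_gripper(.075,force); bot.move_straight([*xy,z],feed=.12)
    bot.set_gripper(.04,force); w=bot.get_grip_width(); bot.move_straight([*xy,z+hi],feed=.12)
    print("pick width",round(w,4),round(bot.get_grip_width(),4),"F",round(bot.get_grasp_force(),1),"t",bot.get_time_s())
def place(xy,z,R,hi=.09):
    bot.movep([*xy,z+hi],R); w=bot.get_grip_width(); bot.move_straight([*xy,z+.003],feed=.1)
    bot.move_straight([*xy,z],feed=.02,until_force=8); bot.set_gripper(.07); bot.move_straight([*xy,z+hi],feed=.15)
    print("place width",round(w,4),"t",bot.get_time_s())
def snap(name,pos,R,save=True,cam="wrist"):
    bot.movep(pos,R); c=bot.camera(cam); np.savez(name+".npz",**c)
    if save: cv2.imwrite(f"pics/{name}.png",c["img"][:,:,::-1])
    return c
E
python3 - <<'E'
from h import *
dial(.74,.5)
w=snap("w2",[.57,.165,.17],RN)
print([d for d in dots(w)],bot.get_time_s())
E
```

```text
dial 0.74 0.5 width 0.0112 0.0112 force [-1.1  4.1  4.5] t 8.1
[('red', [435.8, 144.6], 445, [0.4656, 0.1169, 0.014]), ('red', [324.1, 201.2], 34, [0.5588, 0.1791, 0.014]), ('green', [473.6, 7.1], 371, [0.4581, 0.0071, 0.014]), ('green', [330.5, 220.5], 32, [0.5506, 0.1976, 0.014]), ('blue', [324.3, 238.9], 29, [0.5544, 0.2169, 0.014]), ('blue', [408.4, 271.8], 279, [0.4669, 0.2438, 0.014])] 9.1167
```

View pics/w2.png

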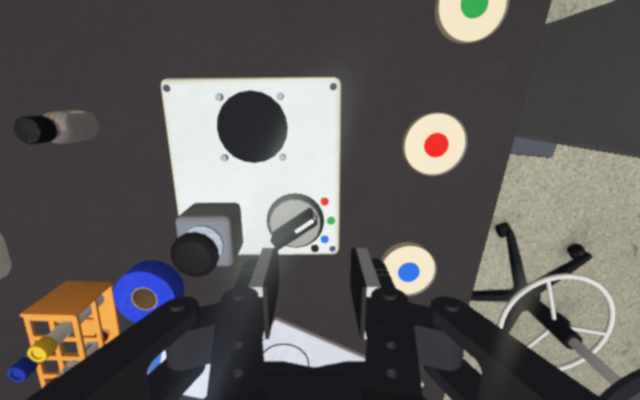

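The bar now points to the red mark (line (294,235) to (316,219)). I'll pick the red dish and put it in the nest.

```bash
python3 - <<'E'
from h import *
w=dict(np.load("w2.npz"))
d=pix2w(w,316,219,.055)-pix2w(w,294,234.5,.055); print("dial ang",(1.1+np.pi-(np.arctan2(d[1],d[0])-YAW))%(2*np.pi))
pick([.4656,.1165],.003,RN)
place(NEST,.030,RN)
w=snap("w3",[.59,.165,.19],RN)
print(dots(w,.041),tr((*NEST,YAW),(0,0)))
E
```

```text
dial ang 0.46015392078992257
pick width 0.0546 0.0541 F 31.7 t 12.3333
place width 0.054 t 15.3083
[('red', [276.0, 128.1], 458, [0.628, 0.1172, 0.041]), ('red', [344.7, 196.5], 30, [0.5614, 0.1716, 0.041]), ('green', [487.0, 12.1], 500, [0.4702, 0.0115, 0.041]), ('green', [350.2, 214.5], 28, [0.554, 0.1883, 0.041]), ('blue', [343.9, 232.1], 22, [0.5576, 0.2062, 0.041])] [0.6268 0.1168]
```

View pics/w3.png

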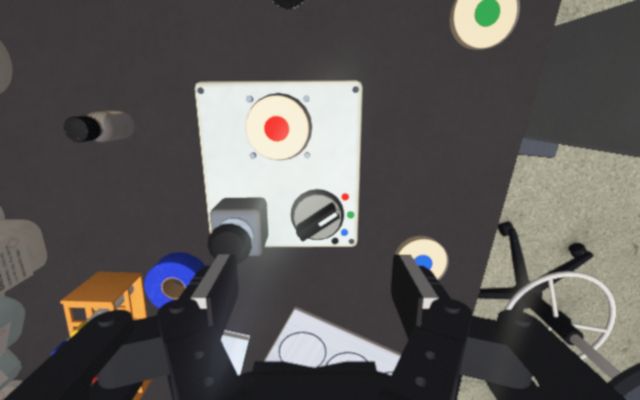

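The red dish sits between the pins at (276,128), within about 1.5 mm of the nest centre. Press next, and check its height.

```bash
python3 - <<'E'
from h import *
w=dict(np.load("w3.npz"))
for u,v in ((276,110),(276,148),(255,128),(297,128)):
    X=w["R"].T@(np.linalg.solve(w["mtx"],[u,v,1])*w["range_z"][v,u]-w["t"]); print(X.round(4))
press()
c=snap("w4",[.57,.33,.25],down(1.2-np.pi))
cv2.imwrite("pics/w4.png",c["img"][:,:,::-1])
E
```

```text
[0.6291 0.1022 0.0409]
[0.6269 0.1342 0.0403]
[0.6462 0.119  0.0402]
[0.6102 0.1153 0.04  ]
press True z 0.0845 f 6.8 8.0 t 19.275
```

View pics/w4.png

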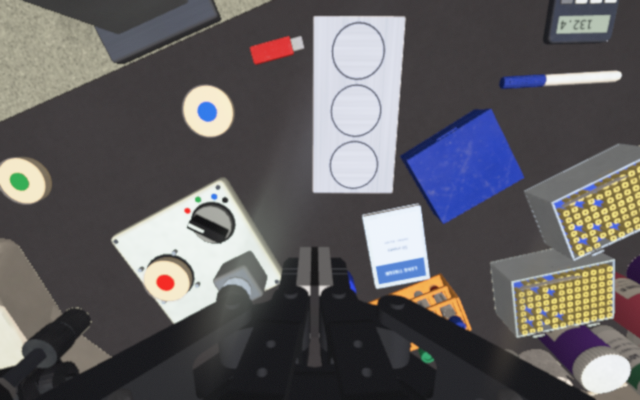

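The carrier rings are at (358,51), (356,110) and (354,165), with a blue box right of the lower ring and the USB stick left of the top one. I'll press once more and harder to be sure of the stop, then refine the carrier pose.

```bash
sed -i 's/until_force=16/until_force=35/' h.py; python3 - <<'E'
from h import *
w=dict(np.load("w4.npz"))
for p in ((358,51),(356,110),(354,165)): print(pix2w(w,*p,.008).round(4), tr((.5265,.3942,1.198),(0,{51:-.061,110:0,165:.061}[p[1]])).round(4),tr((.5265,.3942,1.198),(0,-{51:-.061,110:0,165:.061}[p[1]])).round(4))
for u,v in ((430,165),(470,160),(390,230),(275,50)):
    X=w["R"].T@(np.linalg.solve(w["mtx"],[u,v,1])*w["range_z"][v,u]-w["t"]); print((u,v),X.round(3))
press()
E
```

```text
[0.4692 0.4195 0.008 ] [0.5833 0.372 ] [0.4697 0.4164]
[0.5255 0.3977 0.008 ] [0.5265 0.3942] [0.5265 0.3942]
[0.5832 0.3752 0.008 ] [0.4697 0.4164] [0.5833 0.372 ]
(430, 165) [0.607 0.451 0.036]
(470, 160) [0.617 0.492 0.036]
(390, 230) [0.675 0.39  0.011]
(275, 50) [0.436 0.338 0.008]
press True z 0.0845 f 8.5 8.1 t 25.9
```

The stop height repeats (z = 0.0845), so the plunger bottomed out. Move red to the far ring, set the dial to green, and look.

```bash
cat >> h.py <<'E'
CAR=(.526,.396,1.195); RC=down(1.195)
SL=dict(red=tr(CAR,(-.008,-.062)),green=tr(CAR,(0,.0)),blue=tr(CAR,(.006,.062)))
E
python3 - <<'E'
from h import *
print(SL)
pick(NEST,.030,RN)
place(SL["red"],.0115,RC)
dial(.5,1.1)
w=snap("w5",[.58,.165,.19],RN)
print(dots(w))
c=bot.camera("top"); print(dots(c,.014)); np.savez("top5.npz",**c)
E
```

```text
{'red': array([0.58073726, 0.36580344]), 'green': array([0.526, 0.396]), 'blue': array([0.47052871, 0.42433612])}
pick width 0.0542 0.0545 F 31.7 t 29.2
place width 0.0541 t 33.6
dial 0.5 1.1 width 0.0111 0.0111 force [-3.3  2.2  6.2] t 38.6667
[('red', [334.3, 196.3], 28, [0.5582, 0.179, 0.014]), ('red', [294.1, 355.7], 237, [0.5818, 0.3747, 0.014]), ('green', [475.0, 11.3], 487, [0.4584, 0.0042, 0.014]), ('green', [339.7, 214.1], 26, [0.5506, 0.197, 0.014]), ('blue', [333.7, 232.0], 24, [0.5543, 0.2168, 0.014]), ('blue', [412.5, 263.4], 243, [0.467, 0.2439, 0.014])]
[('red', [169.0, 73.5], 10, [1.0209, 0.4785, 0.014]), ('red', [170.8, 77.8], 4, [1.0064, 0.4723, 0.014]), ('green', [620.7, 85.5], 14, [0.9364, -0.8884, 0.014]), ('green', [327.8, 252.8], 40, [0.4591, 0.0031, 0.014])]
```

View pics/w5.png

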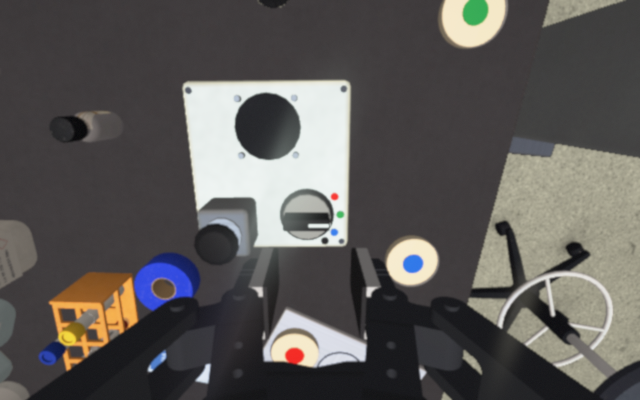

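Dial bar is aligned with green (horizontal at (307,222)), and red lies on the carrier at (294,356). Green dish cycle next.

```bash
python3 - <<'E'
from h import *
pick([.4586,.0042],.003,RN)
place(NEST,.030,RN)
w=snap("w6",[.59,.165,.19],RN)
print(dots(w,.041))
for d in dots(w,.041):
    if d[0]=="green" and d[2]>150:
        u,v=np.round(d[1]).astype(int); X=w["R"].T@(np.linalg.solve(w["mtx"],[u,v,1])*w["range_z"][v,u]-w["t"]); print(X.round(4))
E
```

```text
pick width 0.0542 0.0543 F 31.6 t 43.7083
place width 0.0544 t 46.825
[('red', [344.6, 196.5], 31, [0.5615, 0.1716, 0.041]), ('red', [302.9, 354.9], 220, [0.5828, 0.3501, 0.041]), ('green', [275.8, 127.6], 419, [0.6282, 0.1167, 0.041]), ('green', [350.2, 214.5], 28, [0.554, 0.1883, 0.041]), ('blue', [343.9, 232.1], 22, [0.5576, 0.2062, 0.041])]
[0.6281 0.1171 0.0407]
```

Green is in the nest, at the same spot and height as red was. Press, move it to the carrier, set the dial to blue, then look.

```bash
python3 - <<'E'
from h import *
press()
pick(NEST,.030,RN)
place(SL["green"],.0115,RC)
dial(1.1,1.7)
w=snap("w7",[.57,.165,.19],RN)
print(dots(w),bot.get_time_s())
E
```

```text
press True z 0.0845 f 7.0 7.3 t 50.8917
pick width 0.0547 0.0545 F 31.6 t 54.1917
place width 0.0539 t 58.5833
dial 1.1 1.7 width 0.011 0.0115 force [-0.8  2.   5.4] t 63.3083
[('red', [324.0, 195.0], 27, [0.5588, 0.1787, 0.014]), ('green', [329.7, 213.1], 26, [0.5509, 0.197, 0.014]), ('blue', [324.0, 230.8], 23, [0.5546, 0.2167, 0.014]), ('blue', [403.3, 262.5], 242, [0.467, 0.2438, 0.014])] 65.275
```

View pics/w7.png

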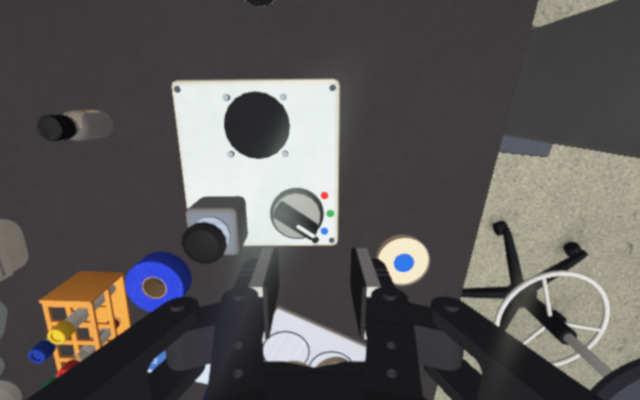

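The dial is at blue. The far carrier ring (287,347) looks empty, so red may have been knocked. I'll look at the carrier.

```bash
python3 - <<'E'
from h import *
w=snap("w8",[.57,.30,.27],down(1.2-np.pi))
print(dots(w,.022),bot.get_time_s())
E
```

```text
[('red', [404.9, 132.5], 251, [0.5702, 0.4129, 0.022]), ('red', [215.1, 196.5], 15, [0.5599, 0.1746, 0.022]), ('green', [379.6, 97.4], 259, [0.5228, 0.3977, 0.022]), ('green', [225.4, 185.6], 15, [0.5521, 0.1922, 0.022]), ('blue', [235.6, 100.9], 239, [0.4677, 0.2455, 0.022]), ('blue', [240.9, 182.5], 15, [0.5554, 0.2113, 0.022]), ('blue', [532.1, 267.6], 15, [0.7968, 0.5178, 0.022])] 67.275
```

View pics/w8.png

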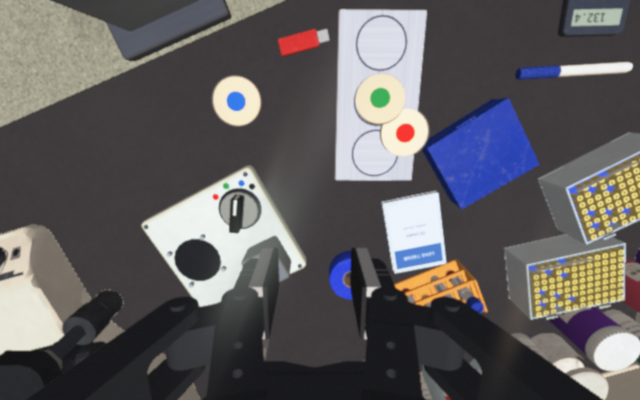

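Red was knocked towards the blue box, and green now leans partly on it (red (405,132), green (380,97)). I'll move green to the near ring first, then look.

```bash
python3 - <<'E'
from h import *
w=dict(np.load("w8.npz"))
g=pix2w(w,379.6,97.4,.028)[:2]; print(g)
for u,v in ((365,98),(372,85),(372,112),(390,110),(395,90),(415,140),(412,122)):
    X=w["R"].T@(np.linalg.solve(w["mtx"],[u,v,1])*w["range_z"][v,u]-w["t"]); print((u,v),X.round(4))
E
```

```text
[0.52241779 0.39651431]
(365, 98) [0.5172 0.3815 0.0266]
(372, 85) [0.5071 0.3933 0.0247]
(372, 112) [0.534  0.3835 0.0299]
(390, 110) [0.5388 0.4019 0.0344]
(395, 90) [0.5211 0.4144 0.0293]
(415, 140) [0.5016 0.3269 0.4124]
(412, 122) [0.5619 0.4241 0.0211]
```

```bash
python3 - <<'E'
from h import *
pick([.5225,.3968],.016,down(1.88),force=25)
place(SL["blue"],.0115,RC)
w=snap("w9",[.57,.30,.27],down(1.2-np.pi))
print([d for d in dots(w,.022) if d[2]>100],bot.get_time_s())
for d in dots(w,.022):
  if d[2]>100:
    for du,dv in ((-14,0),(14,0),(0,-14),(0,14)):
        u,v=np.round(d[1]).astype(int)+(du,dv); X=w["R"].T@(np.linalg.solve(w["mtx"],[u,v,1])*w["range_z"][v,u]-w["t"]); print(d[0],X.round(4))
E
```

```text
pick width 0.0548 0.0548 F 26.5 t 70.6667
place width 0.055 t 73.7917
[('red', [405.1, 134.1], 249, [0.5702, 0.4128, 0.022]), ('green', [389.7, 43.7], 289, [0.473, 0.4249, 0.022]), ('blue', [235.2, 102.3], 238, [0.4676, 0.2453, 0.022])] 74.7667
red [0.5643 0.3978 0.0218]
red [0.5758 0.4275 0.0229]
red [0.555  0.4172 0.0222]
red [0.5853 0.4079 0.023 ]
green [0.468  0.4112 0.0218]
green [0.4788 0.4394 0.0211]
green [0.4604 0.4295 0.021 ]
green [0.4866 0.4211 0.0214]
blue [0.4606 0.2284 0.0131]
blue [0.4723 0.2585 0.0142]
blue [0.4527 0.25   0.0139]
blue [0.4806 0.237  0.014 ]
```

View pics/w9.png

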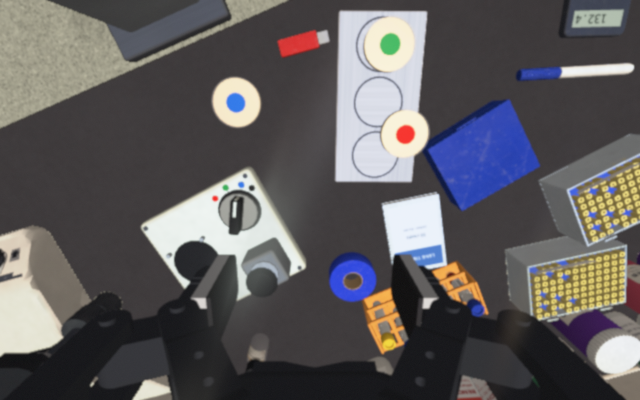

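Green lies flat on the near ring (390,44). Red is flat at (405,134) but against the box. I'll move red back to the far ring, gripping along the row, then do the blue dish.

```bash
python3 - <<'E'
from h import *
RY=down(1.195+np.pi/2)
pick([.570,.4125],.0115,RY)
place(tr(CAR,(-.006,-.062)),.0115,RC)
w=snap("w10",[.55,.23,.27],down(1.2-np.pi))
D=[d for d in dots(w,.022) if d[2]>100]; print(D)
b=[d for d in D if d[0]=="blue"]; u,v=b[0][1]; b=pix2w(w,u,v,.014)[:2]; print(b)
if np.linalg.norm(b-[.467,.244])<.06:
    pick(b,.003,RN); place(NEST,.030,RN)
w=snap("w11",[.59,.165,.19],RN)
print(dots(w,.041),bot.get_time_s())
E
```

```text
pick width 0.0541 0.0541 F 31.6 t 78.3917
place width 0.054 t 82.025
[('red', [434.3, 150.7], 246, [0.5816, 0.3691, 0.022]), ('green', [458.2, 36.2], 299, [0.4731, 0.425, 0.022]), ('blue', [298.3, 95.6], 239, [0.4672, 0.244, 0.022])]
[0.46691939 0.24370902]
pick width 0.0544 0.0545 F 31.7 t 87.05
place width 0.0541 t 90.1667
[('red', [344.7, 196.5], 30, [0.5614, 0.1716, 0.041]), ('red', [302.9, 357.0], 237, [0.5827, 0.3528, 0.041]), ('green', [350.2, 214.5], 28, [0.554, 0.1883, 0.041]), ('blue', [275.9, 127.3], 420, [0.6282, 0.1165, 0.041]), ('blue', [343.9, 232.1], 22, [0.5576, 0.2062, 0.041])] 90.675
```

```bash
python3 - <<'E'
from h import *
w=dict(np.load("w7.npz"))
d=pix2w(w,315,238,.055)-pix2w(w,298,227,.055); print("dial ang",(1.1+np.pi-(np.arctan2(d[1],d[0])-YAW))%(2*np.pi))
press(); press()
pick(NEST,.030,RN)
w=snap("w12",[.55,.24,.22],RC,False)   # dish in hand: are red and green still there?
print([d for d in dots(w,.022) if d[2]>100],bot.get_grip_width())
place(SL["green"],.0115,RC)
dial(1.7,2.1)
w=snap("w13",[.57,.27,.27],down(1.2-np.pi))
print([d for d in dots(w,.022) if d[2]>100],bot.get_time_s())
E
```

```text
dial ang 1.7103613532829471
press True z 0.0845 f 7.6 9.0 t 94.2333
press True z 0.0845 f 7.7 8.5 t 97.1583
pick width 0.054 0.054 F 31.7 t 100.4583
[('red', [441.5, 159.3], 318, [0.5816, 0.369, 0.022]), ('green', [469.3, 28.5], 412, [0.473, 0.425, 0.022]), ('blue', [314.2, 272.7], 1568, [0.6547, 0.1991, 0.022])] 0.053874596878102844
place width 0.0544 t 105.575
dial 1.7 2.1 width 0.0112 0.0111 force [-1.4 -0.5  5.4] t 110.1417
[('red', [396.6, 146.9], 243, [0.5816, 0.3689, 0.022]), ('green', [416.8, 31.6], 300, [0.473, 0.425, 0.022]), ('blue', [406.4, 91.1], 256, [0.5265, 0.3974, 0.022])] 110.7833
```

View pics/w13.png

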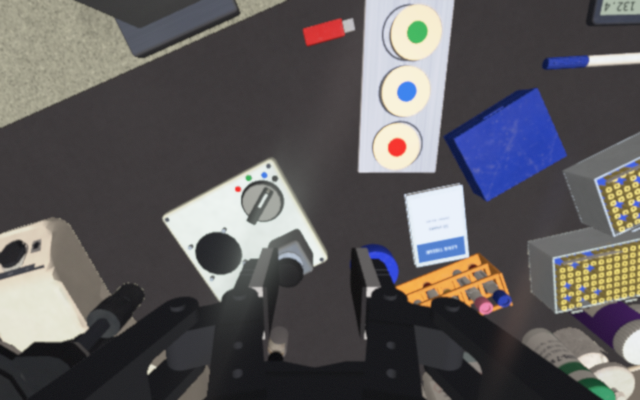

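All three dishes lie side by side on the carrier: green (417,32), blue (406,91), red (397,147). The dial bar runs (253,222) to (271,188). I'll check flatness and dial angle, then hand in.

```bash
python3 - <<'E'
from h import *
w=dict(np.load("w13.npz"))
d=pix2w(w,271,188,.055)-pix2w(w,253,222,.055); a=(1.1+np.pi-(np.arctan2(d[1],d[0])-YAW))%(2*np.pi); print("dial",a)
ok=abs(a-2.1)<.12
for d in dots(w,.022):
  if d[2]>100:
    h=[]
    for du,dv in ((-14,0),(14,0),(0,-14),(0,14)):
        u,v=np.round(d[1]).astype(int)+(du,dv); h.append((w["R"].T@(np.linalg.solve(w["mtx"],[u,v,1])*w["range_z"][v,u]-w["t"]))[2])
    print(d[0],np.round(h,4)); ok&=abs(np.array(h)-.022).max()<.003
c=bot.camera("wrist"); D=[x[3] for x in dots(c,.022) if x[2]>100]; print(D,ok)
if ok: print(bot.hand_in())
E
```

```text
dial 2.078381053390745
red [0.0213 0.0225 0.0219 0.0212]
green [0.0186 0.0216 0.0218 0.021 ]
blue [0.0204 0.0213 0.0206 0.0212]
[[0.5815, 0.369, 0.022], [0.4731, 0.4249, 0.022], [0.5266, 0.3973, 0.022]] False
```

The single 0.0186 reading on green falls at the lid's edge. Its other three readings, and the earlier check, are level. Handing in.

```bash
python3 -c "
from bench import bot
print(bot.hand_in(),bot.get_time_s())"
```

```text
the job is handed in; nothing more can be done
the job is handed in; nothing more can be done
```

The job is handed in, with no verdict shown: I coded red, green and blue in that order, and all three dishes measured flat on the carrier with the dial at its rest mark (about 2.08 rad), the plunger released and the bystanders never handled.

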